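Arm the guarded switch of the measuring stage

ROBOT

A 7-joint arm with a two-finger parallel gripper is mounted at the origin on a cart in front of the work surface, level with it; the furniture and walls round the work are solid. World frame = base frame: x ahead of the robot, y to its left, z up, the work surface at z = 0. Lengths are in m, angles in rad, forces in N, time in s.
With the tool pointing down it reaches from about 0.425 to 0.95 m from the base axis. Payload 4.7 kg.
Tool frame: the origin (TCP) lies between the finger pads; the fingertips stand 11 mm ahead of it and the grasp point (between the pads) lies 8 mm behind it; x points along the fingers, z is the direction in which the jaws open and shut, and the axes are right-handed (so a half turn about x gives the same grasp; the last joint's range is limited). The gripper opens to 87 mm and grips with 3 to 60 N. Pads are 19 mm wide; open, the fingers measure 117 mm over their backs; the gripper's body (75 mm by 190 mm) begins 51 mm behind the grasp point.
Start: joints at [-1.263, 0.469, -0.049, 1.532, 0.024, 1.141, -0.082], TCP at [0.223, 0.637, 0.234] pointing down, gripper open.
Joint ranges: [-2.59, 2.59], [-0.33, 1.99], [-1.39, 1.29], [0.1, 2.45], [-1.04, 4.18], [0.21, 1.99], [-2.66, 2.66]. Speed limits (rad/s): [2.57, 2.57, 3.14, 3.14, 3.14, 3.14, 3.14].

INTERFACE

Orientations are given as a unit quaternion [w, x, y, z].
In Python, from cell import robot, capture, workorder, boxes_of gives the robot as it stands.
- The arm moves only by the shell command python3 -m inch 'ROWS' [FORCE]. ROWS is JSON, one flat list of numbers, 5 for each row, row after row: the shift along the tool's x, y, z in units of 25 mm (1.0 is 25 mm), then the turn about the tool's x in rad, then the closure, from 0 (fully open) to 1 (shut). A call has 1 to 10 rows; each row is the pose to reach, as a shift and turn from the pose commanded when the call began, along the tool's axes at that moment; what a row does not reach only later rows make up. A row lasts 1/10 s, in which the tool goes at most 50 mm and 8.59 degrees, less where a joint would pass 70% of its speed; a pose out of reach is approached as far as the arm can. A call with a gripper value outside its range is refused whole. The fingers move at their own pace and stop on an object; FORCE is the grip in N (left out, the last holds). Time passes only in rows, so rows that repeat a pose let the fingers close. It gives the time, the measured TCP pose, the force and the opening at its end, in the units of the state.
- robot.get_obs(): the state, without advancing time (a new reading comes with each control period).
- capture(name): name is "scene" or "top" or "wrist"; returns a dict with "pixels" (480x640x3 uint8, blue, green, red), "fx", "fy", "cx", "cy" (pixels), "R" (3x3) and "t" (3): a world point X has camera coordinates R X + t. Camera axes: x right, y down, z forward; pixel columns grow to the right and rows downward; lengths in m; the calibration is good to about 2 mm. The wrist camera is an equidistant fisheye: a pixel r from the principal point sees the ray r / f radians off the axis. A picture is of the moment at which its call begins. There is no depth.
- workorder.finish_job(): hands the job in, once; it reports no verdict.
Trained networks look in the newest picture that a camera, given by its name, has taken for a name from the list of things; names that differ only in an ending like _2 or _b are one class to them, and where a whole thing is asked for, a point or a joint stands for the part that bears it (a point fixed in the world has none). Each returns a list of dicts, best first, with "p" (0 to 1); they miss things now and then, are a little off and sometimes report something else, mostly with a low value. They report only what shows in the picture. A call takes as long as a camera call. They do not tell look-alikes from the thing itself.
- boxes_of(thing, camera): "position" ([column, row] in pixels, amid what is visible of it).
The state is a dict: "time": time; "qpos": joint angles; "qvel": joint speeds; "joint_efforts": joint torques, N m; "tcp_pos": TCP position; "tcp_rot": TCP orientation; "contact_force": force on the tool from outside, world axes, zero at the start; "ft_torque": the same for the moment, N m; "opening": opening from 0.0 (shut) to 1.0 (fully open).
Only numpy, scipy, OpenCV 4.12 (cv2) and the standard library are available. Lean on these libraries where they do the work, as an engineer would, in place of code of your own. Each camera call takes 0.05 s, during which the arm holds its last target. There are 200 camera calls.

TASK

Arm the measuring stage at the switch box that has the hinged black guard: with a fingertip, for instance under its lip, swing the guard up and back, flip the toggle under it over to the back (towards the hinge), then tip the guard forward so that it drops shut over the toggle. Work gently, only pushing with the fingers: do not grip the guard or the toggle, do not lift or shift the box, leave the toggle of the other box, which has no guard, as it is, and do not disturb the other things on the bench.

Things in the scene. Friction and masses are not known exactly. Their poses are not given: they have to be found in the camera images.
- switch_box: grey metal box on four rubber feet, 130 mm long (its x) x 90 mm wide (its y) x 45 mm tall, about 2 kg, standing loose on the bench. Origin: centre of its underside; x points from its front, which faces the robot, to its back, which has a round connector stub on it; z up. On top it carries the hinged black guard, and under that a toggle. The hinge line runs along y at x = +30 mm, z = 49 mm. The toggle's pivot is at x = -10 mm, y = 0, z = 48 mm.
- guard (a joint): angle of the guard on the switch box, rad: 0 shut (lying on the box top), grows as its front rises and swings back, 1.65 fully back against its stop. It is a black hood, open below, 75 mm long (from the hinge forwards to its front wall), 56 mm wide, its top 39 mm above the hinge line; weight about 80 g. No spring: below about 1.05 rad it falls shut by its weight, beyond that it falls back and stays open.
- guard_lip (a point): middle of the free edge of the guard's lip, which flares upwards and forwards at 45 degrees from the top of the hood's front wall, along the full 56 mm width; edge rounded, 4 mm thick. Shut, it lies 87 mm ahead (towards the front) of the hinge line and 50 mm above it (99 mm above the bench), and overhangs the front wall by 12 mm. It moves with the guard.
- guard_hinge (a point): middle of the guard's hinge line; axes as the guard's own (the box's when it is shut).
- toggle (a joint): angle of the toggle under the guard, rad: 0 off (leaning 0.45 rad to the front), 0.9 on (leaning 0.45 rad to the back, towards the hinge). No spring: stiff by friction, it stays where it is left and must be pushed all the way; about 2 N at its tip.
- toggle_tip (a point): free end of that toggle, a round steel bat 10 mm thick at the end, 33 mm long above the box top plate; off, the tip is 30 mm above the box top and 13 mm to the front of its pivot; on, 13 mm to the back.
- plain_box: grey metal box on four rubber feet, 130 mm long (its x) x 90 mm wide (its y) x 45 mm tall, about 2 kg, standing loose on the bench. Origin: centre of its underside; x points from its front, which faces the robot, to its back, which has a round connector stub on it; z up. It has the same toggle in the same spot, but no guard: not to be operated.
- plain_toggle (a joint): angle of the toggle on the box without a guard, rad; 0 off, 0.9 on; starts at 0 and is left alone.
- inspect_stamp: bystander: date stamp standing upright, black, 24 mm across, 63 mm tall; origin at the centre of its underside. Not part of the job.
- ring_gauge: bystander: steel ring gauge lying flat, 58 mm across, 18 mm tall; origin at the centre of its underside. Not part of the job.
- bushing: bystander: bronze bushing standing, 22 mm across, 21 mm tall; origin at the centre of its underside. Not part of the job.
- blower: bystander: rubber hand blower lying, 47 x 150 mm, 47 mm tall; origin at the centre of its underside. Not part of the job.
- alcohol_bottle: bystander: white squeeze bottle with a bent spout, 62 x 82 mm, 179 mm tall; origin at the centre of its underside. Not part of the job.
- tape_roll: bystander: roll of tape lying flat, 94 mm across, 19 mm tall; origin at the centre of its underside. Not part of the job.
Things that resemble listed ones, but are neither listed nor needed, are in the scene too. What is shaped like the switch_box but blue is not meant.

How it is judged:
On the way, in this order (a step that is already met when the one before it is completed fails the run):
1. the guard is swung up (more than 0.8 rad) while the toggle is still off (value of joint guard above 0.8 rad and value of joint toggle below 0.3 rad), for 0.1 s.
2. the toggle is flipped fully over to the back while the guard is up (value of joint toggle above 0.7 rad and value of joint guard above 0.4 rad), for 0.1 s.
At the end, for the whole second after the job is handed in: The guarded toggle is fully over to the back (above 0.7 rad), the guard is shut over it (below 0.05 rad) and at rest, the box stands flat on the bench within 25 mm of where it stood, and the other box's toggle is still off (value of joint toggle above 0.7 rad and value of joint guard below 0.05 rad and velocity of joint guard between -0.1 and 0.1 rad/s and value of joint plain_toggle below 0.2 rad and height (world z) of switch_box below 0.005 m and distance of switch_box from where it was at the start of the episode below 0.025 m and angle between switch_box's own z axis and vertical below 0.03 rad); the robot touches nothing.
It fails at once if the switch box is lifted (8 mm), tipped (0.12 rad) or pushed out of place (25 mm) (height (world z) of switch_box above 0.008 m or angle between switch_box's own z axis and vertical above 0.12 rad or distance of switch_box from where it was at the start of the episode above 0.025 m).
It fails at once if the guard or the toggle is gripped or forced (more than 30 N from the fingers) (contact force between the fingers and guard above 30 N or contact force between the fingers and toggle above 30 N).
It fails at once if the toggle of the box without a guard is moved, or that box is shifted by 25 mm (value of joint plain_toggle above 0.3 rad or distance of plain_box from where it was at the start of the episode above 0.025 m).
It fails at once if another thing on the bench is moved by more than 25 mm (distance of any of inspect_stamp, ring_gauge, bushing, blower, alcohol_bottle, tape_roll from where it was at the start of the episode above 0.025 m).
It also fails if it takes over 54 s, if anything falls off the work surface, if the arm or the gripper's body presses on something with over 40 N, if the wrist force passes 120 N, or if a joint passes its speed limit or range.

## Working session

There is one attempt and no reset: what is moved stays moved. The work goes in short steps, Python scripts to look and compute and a shell command to move; the robot and the scene stay as the last step left them, time stands still between calls to the robot, and variables do not carry over. Pictures are saved under pics/ and viewed, about 8 in all and at most 12, crops included, and the job is handed in when it is done.

```bash
mkdir -p pics; ls; python3 - <<'E'
from cell import robot, capture, boxes_of
import cv2,numpy as np
o=robot.get_obs(); print(o['time'],o['tcp_pos'],o['tcp_rot'],o['opening'])
for n in ['scene','top']:
    c=capture(n); cv2.imwrite(f'pics/{n}0.png',c['pixels']); print(n,c['fx'],c['cx'],c['cy'],c['R'],c['t'])
    for th in ['switch_box','plain_box','guard','guard_lip','guard_hinge','toggle_tip','plain_toggle']:
        print(th,[(np.round(d['position']),round(d['p'],2)) for d in boxes_of(th,n)[:5]])
E
```

```text
pics
0.0 [0.22283098 0.63655166 0.23252562] [ 0.57616947 -0.40956437  0.57725084  0.40873859] 1.0041738080702194
scene 523.2841463119295 324.5622474651915 238.10047159987818 [[ 0.81401947 -0.58058893  0.01699414]
 [-0.29654606 -0.44057636 -0.84732102]
 [ 0.49943241  0.68469626 -0.5308091 ]] [-0.42601183  0.24562767  0.97972392]
switch_box [(array([386., 287.]), 0.75), (array([426., 349.]), 0.72)]
plain_box [(array([298., 227.]), 0.67)]
guard [(array([382., 276.]), 0.89), (array([429., 334.]), 0.61)]
guard_lip [(array([380., 275.]), 0.81), (array([429., 334.]), 0.63)]
guard_hinge [(array([426., 335.]), 0.7), (array([387., 278.]), 0.55)]
toggle_tip []
plain_toggle []
top 606.5680810767807 317.720525810354 245.55187719297757 [[ 0.00662526 -0.99997224 -0.00341021]
 [-0.99807094 -0.00640207 -0.06175287]
 [ 0.06172933  0.00381276 -0.99808564]] [0.04705501 0.55309387 1.55909094]
switch_box [(array([463., 258.]), 0.88), (array([330., 282.]), 0.45)]
plain_box [(array([265., 242.]), 0.71), (array([331., 284.]), 0.47)]
guard [(array([471., 259.]), 0.91), (array([396., 241.]), 0.68)]
guard_lip [(array([468., 255.]), 0.8), (array([398., 237.]), 0.58)]
guard_hinge [(array([470., 258.]), 0.79)]
toggle_tip []
plain_toggle []
```

View pics/scene0.png

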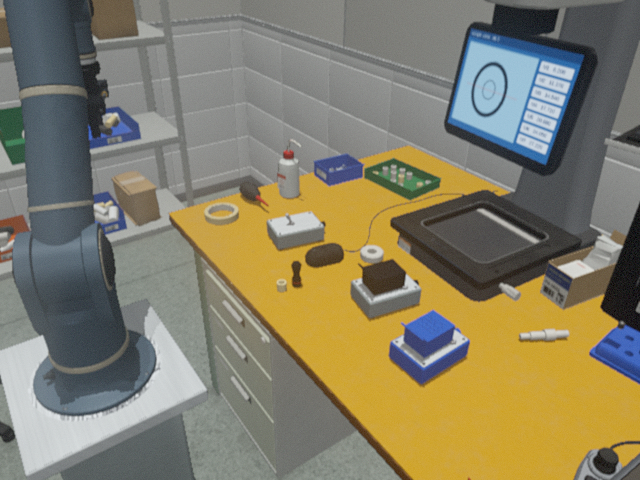

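View pics/top0.png

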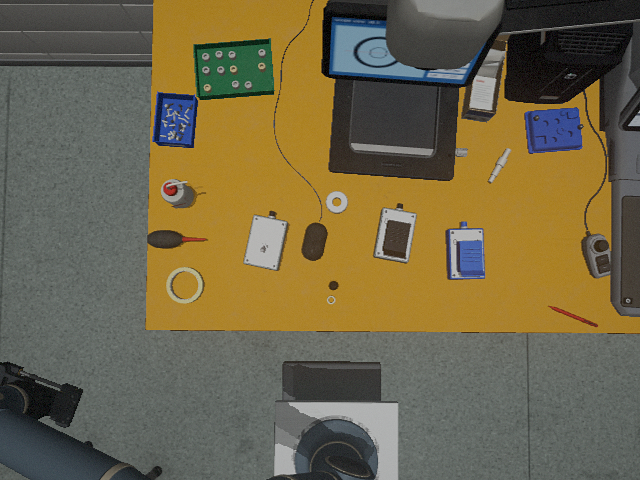

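Candidates: the grey box with the black guard (scene 385,288; top 396,236), the blue look-alike (scene 429,345; top 466,252), and the plain box with a bare toggle (scene 297,229; top 266,242). The grey one with the black guard fits the description, so I'll check it in a close crop.

```bash
python3 - <<'E'
import cv2,numpy as np
a=cv2.imread('pics/top0.png')[195:275,360:435]; b=cv2.imread('pics/scene0.png')[250:325,340:430]
a=cv2.resize(a,None,fx=5,fy=5,interpolation=cv2.INTER_CUBIC);b=cv2.resize(b,(int(90*4.6),400) if 0 else (420,350),interpolation=cv2.INTER_CUBIC)
im=np.zeros((400,800,3),np.uint8);im[:,:375]=a;im[:350,380:800]=b
cv2.imwrite('pics/crop1.png',im)
E
```

```text
(no output)
```

View pics/crop1.png

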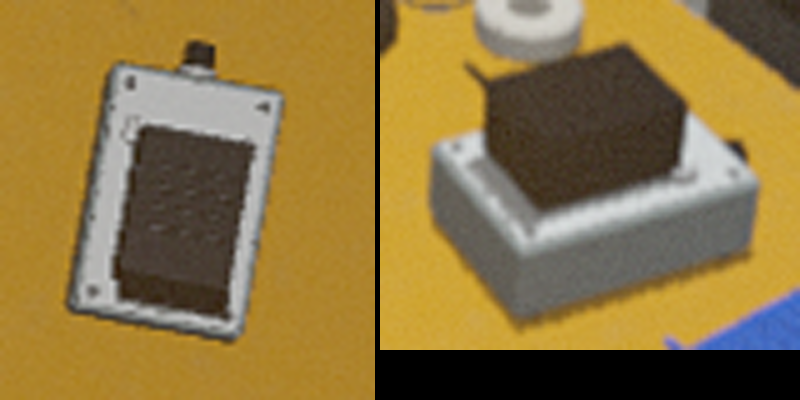

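The black-guarded grey box is the right one. The front faces down in the top crop, the lip is at the front and the guard is shut. Top-plate corners in the crop: (115,65), (283,92), (240,338), (72,308). I'll fit its pose next.

```bash
cat > h.py <<'E'
from cell import robot, capture, boxes_of
import numpy as np
from scipy.spatial.transform import Rotation as Ro
from scipy.optimize import least_squares
def proj(c,X):
    p=np.asarray(X)@c['R'].T+c['t']; return p[:,:2]/p[:,2:]*c['fx']+[c['cx'],c['cy']]
def Rt():
    o=robot.get_obs(); q=o['tcp_rot']; return o,Ro.from_quat([q[1],q[2],q[3],q[0]]).as_matrix()
E
python3 - <<'E'
from h import *
T=capture('top');S=capture('scene')
ta=np.array([[115,65],[283,92],[240,338],[72,308],[141,125],[255,143]])/5+[360,195]
tm=[[65,45,45],[65,-45,45],[-65,-45,45],[-65,45,45],[30,28,88],[30,-28,88]]
sa=(np.array([[432,148],[520,250],[757,185],[545,208],[487,82],[688,103]])-[380,0])*[90/420,75/350]+[340,250]
sm=[[-65,45,45],[-65,-45,45],[65,-45,45],[-45,-28,49],[-45,28,88],[30,-28,88]]
def W(p,m): return np.array(m)/1000@Ro.from_euler('z',p[2]).as_matrix().T+[p[0],p[1],0]
f=lambda p:np.r_[(proj(T,W(p,tm))-ta).ravel(),(proj(S,W(p,sm))-sa).ravel()]
r=least_squares(f,[.49,-.16,-.1],loss='soft_l1'); print(r.x,np.round(f(r.x).reshape(-1,2),1))
for g,n in ((lambda p:(proj(T,W(p,tm))-ta).ravel(),'top'),(lambda p:(proj(S,W(p,sm))-sa).ravel(),'scene')): print(n,least_squares(g,[.49,-.16,-.1]).x)
o,R=Rt(); print('cols tool axes',R.round(3)); print(o['tcp_pos'])
p=r.x; ex=np.array([np.cos(p[2]),np.sin(p[2])])
print('yaw needed: angle tool z',np.degrees(np.arctan2(R[1,2],R[0,2])),'box yaw',np.degrees(p[2]))
E
```

```text
[ 0.57967503 -0.1487879  -0.16621656] [[-0.3 -1.1]
 [ 0.8 -0.5]
 [ 1.1  0.4]
 [-0.2  0.3]
 [ 0.7 -0.3]
 [ 0.1 -0. ]
 [-1.7 -1.1]
 [ 0.   0.7]
 [ 1.2 -1.4]
 [-1.   1. ]
 [-0.7 -1.1]
 [ 0.  -0.2]]
top [ 0.57918465 -0.14788052 -0.1691433 ]
scene [ 0.57977903 -0.15009176 -0.17590243]
cols tool axes [[-0.    -0.944  0.33 ]
 [ 0.     0.33   0.944]
 [-1.     0.     0.   ]]
[0.22303505 0.63710451 0.23359853]
yaw needed: angle tool z 70.70144600372406 box yaw -9.52350736118027
```

```bash
cat >> h.py <<'E'
P=np.array([.5795,-.1488,0]);YAW=-.1685
B=Ro.from_euler('z',YAW).as_matrix()
def go(*ws):  # world targets -> units in current tool axes
    o,R=Rt(); print('t',round(o['time'],2),'box-frame tcp mm',((B.T@(o['tcp_pos']-P))*1000).round(1),'F',(B.T@np.array(o['contact_force'])).round(2),'yawz err',round(np.degrees(np.arctan2(R[1,2],R[0,2])-YAW)-90,2),'open',round(o['opening'],2))
    for w in ws: print((R.T@(np.array(w)-o['tcp_pos'])/.025).round(2))
def bx(x,y,z): return P+B@np.array([x,y,z])/1000
E
python3 - <<'E'
from h import *
go([.5,.35,.28],bx(-95,0,200))
E
```

```text
t 0.9 box-frame tcp mm [-483.2  715.   233.6] F [ 0.4  -0.63  0.17] yawz err -9.64 open 1.0
[ -1.86 -14.25  -7.18]
[  1.34 -20.1  -25.59]
```

```bash
python3 -m inch '[-1.9,-14.2,-7.2,-0.168,1,-1.9,-14.2,-7.2,-0.168,1,-1.9,-14.2,-7.2,-0.168,1,-1.9,-14.2,-7.2,-0.168,1,-1.9,-14.2,-7.2,-0.168,1,-1.9,-14.2,-7.2,-0.168,1,-1.9,-14.2,-7.2,-0.168,1,-1.9,-14.2,-7.2,-0.168,1,-1.9,-14.2,-7.2,-0.168,1,-1.9,-14.2,-7.2,-0.168,1]' 10
python3 -c "
from h import *
go(bx(-95,0,200))"
```

```text
time: 1.9
tcp_pos: [0.4998, 0.3485, 0.2813]
tcp_rot: [0.541, -0.455, 0.541, 0.455]
contact_force: [-0.2, -0.4, -0.0]
opening: 0.169
t 1.9 box-frame tcp mm [-162.   476.8  281.3] F [-0.1  -0.43 -0.02] yawz err -0.24 open 0.17
[  3.24  -2.76 -19.06]
```

```bash
python3 -m inch '[3.2,-2.8,-19.1,0,1,3.2,-2.8,-19.1,0,1,3.2,-2.8,-19.1,0,1,3.2,-2.8,-19.1,0,1,3.2,-2.8,-19.1,0,1,3.2,-2.8,-19.1,0,1,3.2,-2.8,-19.1,0,1,3.2,-2.8,-19.1,0,1,3.2,-2.8,-19.1,0,1,3.2,-2.8,-19.1,0,1]'
python3 - <<'E'
from h import *
import cv2
c=capture('scene');cv2.imwrite('pics/s2.png',cv2.resize(c['pixels'][170:350,280:500],None,fx=3.3,fy=3.3,interpolation=cv2.INTER_CUBIC))
go(bx(-85,0,90))
E
```

```text
time: 2.9
tcp_pos: [0.4871, -0.1334, 0.2007]
tcp_rot: [0.54, -0.456, 0.54, 0.457]
contact_force: [0.3, 0.5, -0.0]
opening: 0.005
t 2.95 box-frame tcp mm [-93.8  -7.3 200.1] F [ 0.47 -5.6   0.16] yawz err -0.41 open 0.0
[ 4.4  -0.35  0.31]
```

View pics/s2.png

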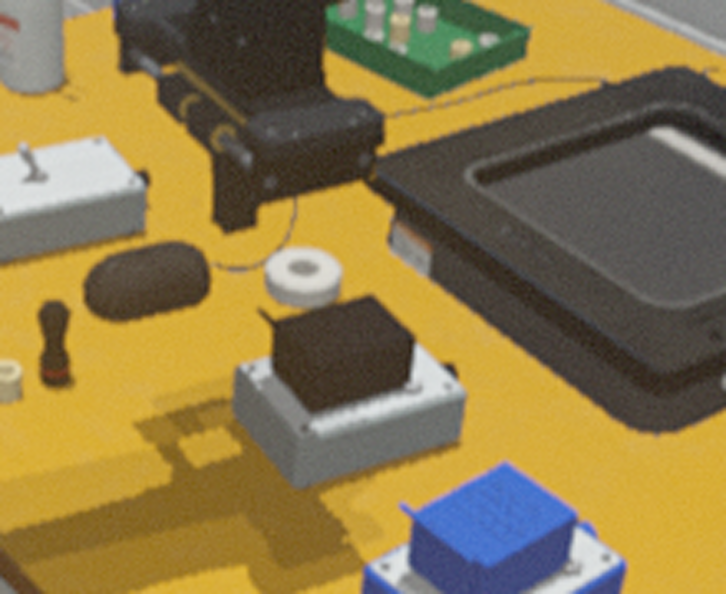

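The picture shows the fingers shut (235,200) above the guard's front and the guard shut with its lip at (265,315). The plain box is clear. Next I descend in front of the lip.

```bash
python3 -m inch '[2,-0.2,0.2,0,1,4,-0.3,0.2,0,1,4.4,-0.3,0.2,0,1,4.4,-0.3,0.2,0,1,4.4,-0.3,0.2,0,1]'
python3 -c "
from h import *
go(bx(-70,0,90))"
```

```text
time: 3.45
tcp_pos: [0.497, -0.1284, 0.0926]
tcp_rot: [0.541, -0.457, 0.539, 0.456]
contact_force: [0.8, 0.7, 0.1]
opening: 0.008
t 3.45 box-frame tcp mm [-84.7   6.3  92.6] F [0.64 0.86 0.11] yawz err 0.05 open 0.01
[ 0.11 -0.59 -0.25]
```

```bash
python3 -m inch '[0.25,-0.3,-0.25,0,1,0.25,-0.55,-0.25,0,1,0.25,-0.6,-0.25,0,1,0.25,-0.6,-0.25,0,1]'
python3 -c "
from h import *
go(bx(-67,0,86),bx(-55,0,106),bx(-41,0,124),bx(-24,0,136),bx(-5,0,142),bx(15,0,144),bx(35,0,144))"
```

```text
time: 3.85
tcp_pos: [0.5101, -0.1377, 0.0853]
tcp_rot: [0.541, -0.456, 0.54, 0.456]
contact_force: [-0.1, -1.0, -0.0]
opening: 0.003
t 3.85 box-frame tcp mm [-70.2  -0.7  85.3] F [ 0.05 -0.96 -0.04] yawz err -0.02 open 0.0
[-0.03 -0.13  0.03]
[-0.83 -0.61  0.03]
[-1.55 -1.17  0.03]
[-2.02 -1.85  0.03]
[-2.26 -2.61  0.03]
[-2.34 -3.41  0.03]
[-2.34 -4.21  0.03]
```

```bash
python3 -m inch '[-0.4,-0.4,0,0,1,-0.8,-0.6,0,0,1,-1.2,-0.9,0,0,1,-1.6,-1.2,0,0,1,-1.6,-1.2,0,0,1,-1.6,-1.2,0,0,1]'
python3 - <<'E'
from h import *
import cv2
c=capture('scene');cv2.imwrite('pics/s3.png',cv2.resize(c['pixels'][220:340,320:460],None,fx=4,fy=4,interpolation=cv2.INTER_CUBIC))
go(bx(-24,0,136),bx(-5,0,142),bx(15,0,144),bx(35,0,144))
E
```

```text
time: 4.45
tcp_pos: [0.5391, -0.1426, 0.125]
tcp_rot: [0.54, -0.456, 0.54, 0.456]
contact_force: [-0.7, -0.8, 0.0]
opening: 0.008
t 4.5 box-frame tcp mm [-41.4  -0.6 124.5] F [-0.66  0.34  0.81] yawz err -0.01 open 0.01
[-0.46 -0.7   0.03]
[-0.7  -1.46  0.03]
[-0.78 -2.26  0.03]
[-0.78 -3.06  0.03]
```

View pics/s3.png

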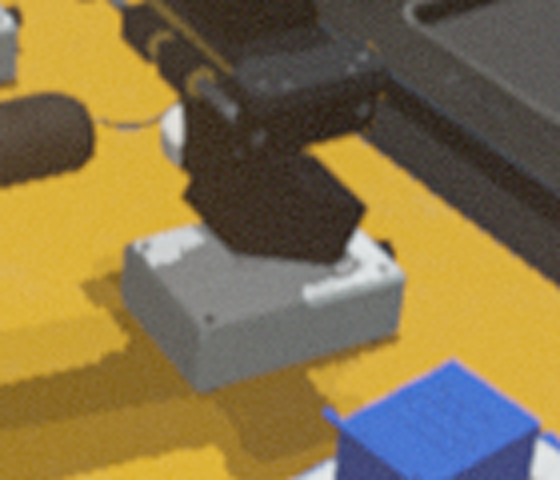

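The guard (270,210) is opening at about 0.4 rad as the fingers lift it, and the box hasn't moved. I'll keep following the arc.

```bash
python3 -m inch '[-0.3,-0.4,0,0,1,-0.5,-0.8,0,0,1,-0.6,-1.1,0,0,1,-0.7,-1.5,0,0,1,-0.75,-1.9,0,0,1,-0.8,-2.3,0,0,1,-0.8,-2.7,0,0,1,-0.8,-3.1,0,0,1,-0.8,-3.3,0,0,1,-0.8,-3.3,0,0,1]'
python3 - <<'E'
from h import *
go(bx(35,0,144),bx(-60,0,140),bx(-60,0,80))
E
```

```text
time: 5.5
tcp_pos: [0.6208, -0.1564, 0.1443]
tcp_rot: [0.54, -0.456, 0.54, 0.456]
contact_force: [-0.5, 0.2, 0.6]
opening: 0.002
t 5.5 box-frame tcp mm [ 42.   -0.6 144.3] F [-0.48  0.12  0.58] yawz err -0.0 open 0.0
[0.01 0.28 0.02]
[0.18 4.08 0.02]
[2.58 4.08 0.02]
```

```bash
python3 -m inch '[0,1.5,0,0,1,0,3,0,0,1,0,4.1,0,0,1,0,4.1,0,0,1,0,4.1,0,0,1]'
python3 - <<'E'
from h import *
import cv2
c=capture('scene');t=capture('top')
a=cv2.resize(c['pixels'][220:340,320:460],(467,400),interpolation=cv2.INTER_CUBIC);b=cv2.resize(t['pixels'][195:275,360:425],(325,400),interpolation=cv2.INTER_CUBIC)
cv2.imwrite('pics/s4.png',np.hstack([a,b]))
print(proj(c,[bx(-23,0,75),bx(30,0,49)]),proj(t,[bx(-23,0,75)]))
go(bx(-60,0,80))
E
```

```text
time: 6.0
tcp_pos: [0.5191, -0.1392, 0.1452]
tcp_rot: [0.541, -0.456, 0.54, 0.456]
contact_force: [-0.7, 0.5, 0.3]
opening: 0.004
[[377.26722828 275.89908979]
 [397.17348842 279.53560506]] [[395.80723545 243.01011684]]
t 6.1 box-frame tcp mm [-60.   -0.6 145.1] F [ 1.   -0.19 -0.45] yawz err 0.0 open 0.0
[2.6  0.01 0.02]
```

View pics/s4.png

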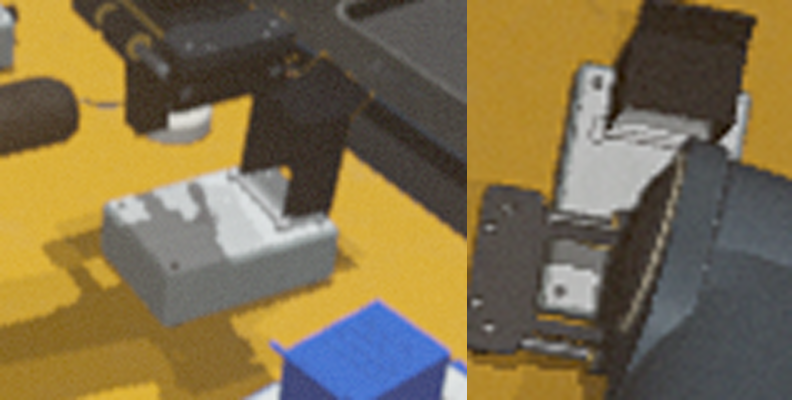

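The guard stands fully back with its hood behind the hinge, seen at (300,130) in the scene crop. The box is in place. I'll lower the fingers in front of the toggle and push it.

```bash
python3 -m inch '[1,0,0,0,1,2,0,0,0,1,2.6,0,0,0,1,2.6,0,0,0,1,2.6,-0.4,0,0,1,2.6,-0.8,0,0,1,2.6,-0.8,0,0,1]'
python3 -c "
from h import *
go(bx(-25,0,79),bx(-15,0,79))"
python3 -m inch '[0,-0.2,0,0,1,0,-0.4,0,0,1,0,-0.6,0,0,1,0,-0.6,0,0,1]'
python3 -c "
from h import *
go(bx(-25,0,79),bx(-15,0,79))"
```

```text
time: 6.8
tcp_pos: [0.5421, -0.1431, 0.081]
tcp_rot: [0.541, -0.457, 0.539, 0.455]
contact_force: [-0.2, 0.6, -0.3]
opening: 0.009
t 6.8 box-frame tcp mm [-37.8  -0.6  81. ] F [-0.31  0.6  -0.27] yawz err 0.01 open 0.01
[ 0.08 -0.51  0.03]
[ 0.08 -0.91  0.02]
time: 7.2
tcp_pos: [0.5543, -0.1452, 0.0799]
tcp_rot: [0.54, -0.456, 0.54, 0.456]
contact_force: [-1.7, -0.3, 0.5]
opening: 0.006
t 7.2 box-frame tcp mm [-25.4  -0.6  79.9] F [-1.64 -0.54  0.45] yawz err -0.01 open 0.01
[ 0.03 -0.02  0.03]
[ 0.04 -0.42  0.03]
```

```bash
python3 -m inch '[0.1,-0.15,0,0,1,0.1,-0.3,0,0,1,0.1,-0.3,0,0,1]'
python3 -m inch '[0,-0.1,0,0,1,0,-0.1,0,0,1]'
python3 -m inch '[0,-0.1,0,0,1,0,-0.1,0,0,1]'
python3 -c "
from h import *
go(bx(-15,0,79))"
```

```text
time: 7.5
tcp_pos: [0.5614, -0.1464, 0.077]
tcp_rot: [0.54, -0.456, 0.54, 0.456]
contact_force: [-2.0, 0.5, 1.4]
opening: 0.002
time: 7.7
tcp_pos: [0.5637, -0.1468, 0.0771]
tcp_rot: [0.54, -0.456, 0.54, 0.456]
contact_force: [-1.5, 0.6, -1.2]
opening: 0.009
time: 7.9
tcp_pos: [0.5658, -0.1472, 0.0769]
tcp_rot: [0.54, -0.456, 0.541, 0.456]
contact_force: [-2.8, 0.9, -0.3]
opening: 0.007
t 7.9 box-frame tcp mm [-13.8  -0.7  76.9] F [-2.88  0.42 -0.33] yawz err -0.02 open 0.01
[-0.08  0.05  0.03]
```

```bash
for i in 1; do python3 -m inch '[0,-0.08,0,0,1,0,-0.08,0,0,1]'; done
python3 -m inch '[0,-0.08,0,0,1,0,-0.08,0,0,1]'
python3 - <<'E'
from h import *
import cv2
c=capture('scene');cv2.imwrite('pics/s5.png',cv2.resize(c['pixels'][235:320,340:440],None,fx=6,fy=6,interpolation=cv2.INTER_CUBIC))
go(bx(-10,0,77))
E
```

```text
time: 8.1
tcp_pos: [0.5662, -0.1472, 0.0767]
tcp_rot: [0.539, -0.455, 0.541, 0.457]
contact_force: [-5.6, 1.2, 1.8]
opening: 0.005
time: 8.3
tcp_pos: [0.5665, -0.1473, 0.0765]
tcp_rot: [0.539, -0.454, 0.542, 0.458]
contact_force: [-9.4, 2.3, 3.6]
opening: 0.008
t 8.35 box-frame tcp mm [-13.1  -0.6  76.5] F [-9.43  0.12  3.88] yawz err -0.02 open 0.01
[-0.02 -0.12  0.03]
```

View pics/s5.png

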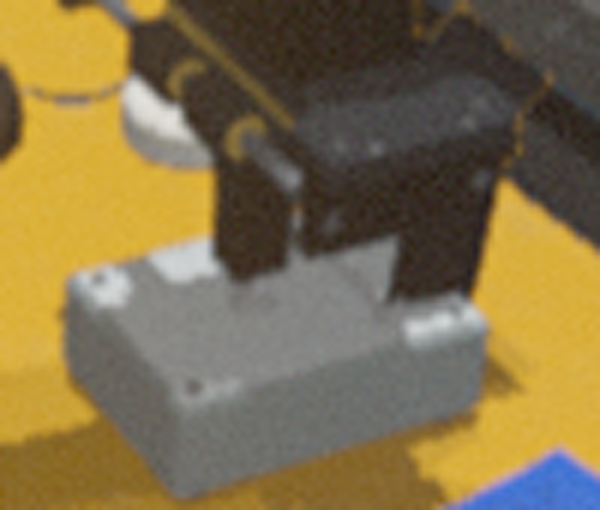

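The force rises steeply (2.9 to 9.4 N) while the TCP stays at box x = -13 mm, so the toggle is on its stop. I'll back off, go up, and check the overhead clearance before going behind the guard.

```bash
python3 -m inch '[0,0.5,0,0,1,0,1.2,0,0,1,-1,1.4,0,0,1,-3,1.4,0,0,1,-5,1.4,0,0,1,-5.5,1.4,0,0,1,-5.5,1.4,0,0,1]'
python3 - <<'E'
from h import *
import cv2
c=capture('scene');t=capture('top')
def tri(a,b):
    P1=c['fx']*0+np.array([[c['fx'],0,c['cx']],[0,c['fy'],c['cy']],[0,0,1]])@np.c_[c['R'],c['t']]
    P2=np.array([[t['fx'],0,t['cx']],[0,t['fy'],t['cy']],[0,0,1]])@np.c_[t['R'],t['t']]
    X=cv2.triangulatePoints(P1,P2,np.array(a,float).reshape(2,1),np.array(b,float).reshape(2,1));return (X[:3]/X[3]).ravel().round(3)
print('monitor bottom-left',tri((446,137),(324,75)),'bottom-right',tri((552,175),(480,84)))
print('stage front left',tri((397,228),(331,173)))
for th in ['guard','toggle','toggle_tip','switch_box']:
    print(th,[(np.round(d['position']),round(d['p'],2)) for d in boxes_of(th,'scene')[:4]])
print('tip on',proj(c,[bx(3,0,75)]),'off',proj(c,[bx(-23,0,75)]))
a=cv2.resize(c['pixels'][240:315,340:440],(533,400),interpolation=cv2.INTER_CUBIC)
b=cv2.resize(t['pixels'][195:275,372:425],(265,400),interpolation=cv2.INTER_CUBIC)
cv2.imwrite('pics/s6.png',np.hstack([a,b]))
go(bx(125,0,230),bx(125,0,120))
E
```

```text
time: 9.05
tcp_pos: [0.5378, -0.1426, 0.2178]
tcp_rot: [0.542, -0.458, 0.538, 0.454]
contact_force: [-0.5, 0.1, -0.1]
opening: 0.001
monitor bottom-left [0.924 0.038 0.251] bottom-right [ 0.887 -0.297  0.288]
stage front left [0.743 0.012 0.053]
guard [(array([409., 261.]), 0.72), (array([429., 332.]), 0.55), (array([398., 286.]), 0.5)]
toggle []
toggle_tip [(array([385., 277.]), 0.43), (array([248., 191.]), 0.2)]
switch_box [(array([394., 283.]), 0.91), (array([430., 348.]), 0.55)]
tip on [[387.65685709 272.9367432 ]] off [[377.26722828 275.89908979]]
t 9.35 box-frame tcp mm [-45.4  -0.6 212.9] F [ 0.18  0.68 -0.34] yawz err -0.01 open 0.0
[-0.71 -6.81  0.03]
[ 3.69 -6.83  0.03]
```

View pics/s6.png

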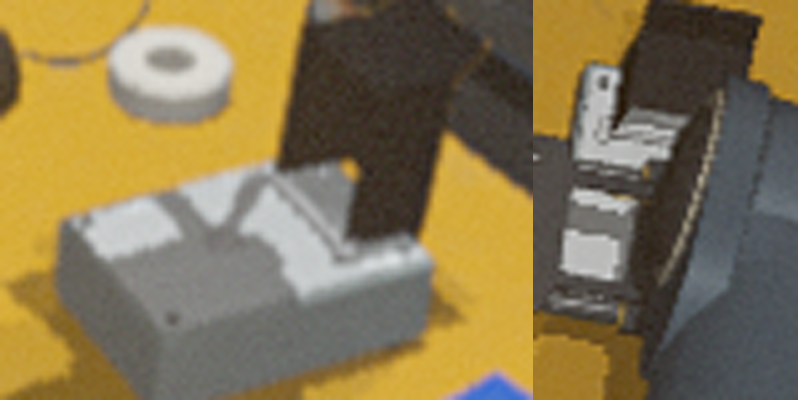

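The toggle leans back in the crop, from its base at (215,230) to its tip near (258,180). The predicted "on" tip is (254,176), so it is on. The monitor's edge is at x ≥ 0.89, so there is clearance. Going over and behind the guard.

```bash
python3 -m inch '[-0.7,-2,0,0,1,-0.7,-4,0,0,1,-0.7,-6,0,0,1,-0.7,-6.8,0,0,1,-0.7,-6.8,0,0,1,1.5,-6.8,0,0,1,3,-6.8,0,0,1,3.7,-6.8,0,0,1,3.7,-6.8,0,0,1,3.7,-6.8,0,0,1]'
python3 -c "
from h import *
go(bx(95,0,122),bx(20,0,122))"
```

```text
time: 10.35
tcp_pos: [0.7037, -0.171, 0.1237]
tcp_rot: [0.541, -0.457, 0.54, 0.455]
contact_force: [-0.6, -0.6, 0.3]
opening: 0.005
t 10.35 box-frame tcp mm [126.2  -1.1 123.7] F [-0.49 -0.67  0.28] yawz err -0.03 open 0.0
[0.06 1.25 0.04]
[0.06 4.25 0.04]
```

```bash
python3 -m inch '[0,0.5,0,0,1,0,1,0,0,1,0,1.4,0,0,1,0,1.8,0,0,1,0,2.2,0,0,1,0,2.6,0,0,1,0,3,0,0,1,0,3.4,0,0,1,0,3.4,0,0,1]'
python3 -c "
from h import *
go(bx(30,0,122))"
```

```text
time: 11.25
tcp_pos: [0.6175, -0.1561, 0.122]
tcp_rot: [0.54, -0.455, 0.541, 0.457]
contact_force: [-0.3, 0.3, 0.4]
opening: 0.003
t 11.25 box-frame tcp mm [ 38.7  -0.8 122. ] F [-0.3   0.24  0.39] yawz err -0.04 open 0.0
[0.   0.35 0.03]
```

```bash
python3 -m inch '[0,0.3,0,0,1,0,0.5,0,0,1,0,0.6,0,0,1,0,0.6,0,0,1,0,0.6,0,0,1]'
python3 - <<'E'
from h import *
import cv2
c=capture('scene');cv2.imwrite('pics/s7.png',cv2.resize(c['pixels'][220:340,320:460],None,fx=4,fy=4,interpolation=cv2.INTER_CUBIC))
go(bx(30,0,122))
E
```

```text
time: 11.75
tcp_pos: [0.6047, -0.1538, 0.1223]
tcp_rot: [0.54, -0.456, 0.54, 0.456]
contact_force: [1.1, -0.0, -0.4]
opening: 0.007
t 11.8 box-frame tcp mm [ 25.7  -0.7 122.3] F [-0.44  0.67  1.05] yawz err -0.01 open 0.0
[ 0.01 -0.17  0.03]
```

View pics/s7.png

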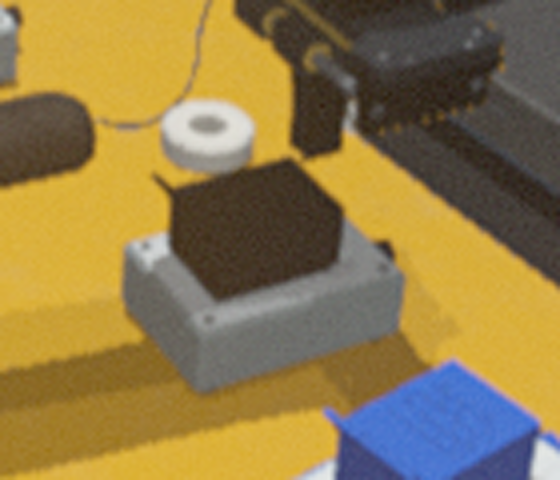

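The guard has dropped shut (260,230) with its lip at (163,183), and the fingers (318,115) are clear. I'll retreat upwards and compare with the starting picture.

```bash
python3 -m inch '[-2,0,0,0,1,-4,0,0,0,1,-6,0,0,0,1,-6,5,0,0,1,-6,7,6,0,1,-6,7,8,0,1,-6,7,9,0,1,-6,7,9,0,1,-6,7,9,0,1,-6,7,9,0,1]'
python3 - <<'E'
from h import *
import cv2
c=capture('scene')['pixels'];s=cv2.imread('pics/scene0.png')
def sh(a,b,r):
    f=lambda i:cv2.cvtColor(i[r[1]:r[3],r[0]:r[2]],cv2.COLOR_BGR2GRAY).astype(np.float32)
    return np.round(cv2.phaseCorrelate(f(a),f(b),cv2.createHanningWindow((r[2]-r[0],r[3]-r[1]),cv2.CV_32F)),2)
print('box shift px',sh(s,c,(345,255,425,320)))
d=[cv2.resize(i[205:325,260:430],None,fx=2.3,fy=2.3,interpolation=cv2.INTER_CUBIC) for i in (s,c)]
cv2.imwrite('pics/s8.png',np.hstack(d)); go()
E
```

```text
time: 12.8
tcp_pos: [0.468, 0.1038, 0.2725]
tcp_rot: [0.539, -0.458, 0.537, 0.46]
contact_force: [-0.4, -0.5, -0.5]
opening: 0.004Traceback (most recent call last):
  File "<stdin>", line 7, in <module>
  File "<stdin>", line 6, in sh
    return _wrapfunc(a, 'round', decimals=decimals, out=out)
    return _wrapit(obj, method, *args, **kwds)
    conv = _array_converter(obj)
ValueError: setting an array element with a sequence. The requested array has an inhomogeneous shape after 1 dimensions. The detected shape was (2,) + inhomogeneous part.
```

```bash
python3 - <<'E'
from h import *
import cv2
c=capture('scene')['pixels'];s=cv2.imread('pics/scene0.png')
r=(345,255,425,320)
f=lambda i:cv2.cvtColor(i[r[1]:r[3],r[0]:r[2]],cv2.COLOR_BGR2GRAY).astype(np.float32)
print('shift px, response',cv2.phaseCorrelate(f(s),f(c),cv2.createHanningWindow((80,65),cv2.CV_32F)))
d=[cv2.resize(i[205:325,260:430],None,fx=2.3,fy=2.3,interpolation=cv2.INTER_CUBIC) for i in (s,c)]
cv2.imwrite('pics/s8.png',np.hstack(d)); go()
E
```

```text
shift px, response ((-0.09807623817157918, -0.10571357963749506), 0.9517643517918057)
t 12.9 box-frame tcp mm [-150.1  226.1  272.4] F [ 0.31 -0.96  0.56] yawz err 0.24 open 0.0
```

View pics/s8.png

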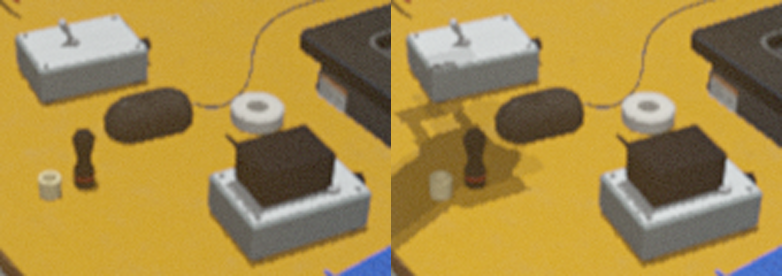

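Before (left) and after (right) match. The guard is shut, the box has shifted only about 0.1 px, and the plain toggle and bystanders haven't moved. Handing in.

```bash
python3 -c "
from cell import workorder
print(workorder.finish_job())"
```

```text
the job is handed in; nothing more can be done
None
```

The job is done and handed in after about 13 s of robot time; the hand-in gave no verdict. With shut fingers pointing down, I swung the black guard up by its lip until it fell back open. I then pushed the toggle back to its stop, went over behind the guard and tipped it forward so it dropped shut.

**Toggle:** while I pushed it, the force rose from 2.9 to 9.4 N without further travel. A picture taken before closing the guard showed the tip where "on" predicts it. It can't be seen under the shut guard, so I couldn't check it again after closing.

**Guard and box:** in the last picture the guard is shut as it was at the start, and the box has shifted only about 0.1 px.

**Rest of the bench:** the plain box, its toggle, and the stamp, bushing, ring gauge and mouse-shaped thing look unchanged. The last picture was cropped, so I didn't recheck the blower, bottle or tape roll, though the arm only passed well above that area.

**Robot:** it was clear of everything at hand-in, and no force reading between moves was above 11 N. The only disagreement was the toggle stop, which came about 3 mm further than I had calculated. That fits the uncertainty in finger width and box position.

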